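Pry open the sampler, index the carousel and load a bottle

TASK

Take the yellow-handled pry blade, work its thin steel end into the notch under the sampler's cover and lever and push the cover right over until it rests back on its stop, touching the cover only with the blade; then lay the blade back on the blue mat as it lay before, and let go of it. Next turn the carousel by its hub so that the empty green pocket faces the orange loading mark, and after that stand the blue-capped bottle upright in that pocket and let go. Leave the cover open and do not disturb the other two loose bottles.

Things in the scene. Friction and masses are not known exactly. Their poses are not given: they have to be found in the camera images.
- sampler: Fixed white sampler housing, square, 220 x 220 mm, 140 mm tall, walls 8 mm, open at the top under the cover. Origin: centre of its underside, on the table. Its -x side (towards the robot) has a navy panel and the orange loading mark; its +y side carries the cover's hinge; its -y side has the pry notch.
- notch (a point): Centre of the pry notch on the outer face of the sampler's -y wall: an opening through the wall 50 mm wide (along sampler x) and 12 mm high (z 128 to 140 mm), closed above by the cover's underside. A blade enters it along sampler +y; inside, the space just below the cover is free for 75 mm. The notch's lower edge can serve as fulcrum.
- cover (a joint): Angle of the cover: 0 shut, 1.95 rad open, on its stop (leaning back past vertical). The cover is a clear plate in a navy-blue frame, 220 x 220 x 6 mm, 0.3 kg, lying on the housing's rim with its edges flush, hinged along the sampler's +y rim. It falls shut by its weight when left below about 1.45 rad and falls back onto its stop when pushed past about 1.7 rad; its free edge needs about 2 N to lift.
- cover_edge (a point): Middle of the cover's free edge, on its underside (220 mm from the hinge line; right above the notch when shut). Its axes turn with the cover.
- cover_hinge (a point): Middle of the cover's hinge line, along sampler x at the +y rim, 140 mm above the table; the cover's underside lies in the plane through this line.
- blade: Loose pry blade, 185 mm long, 110 g. Handle: yellow bar 100 long x 20 wide x 28 mm high, with a black collar at its blade end; flat steel blade 85 long x 20 wide x 3 mm thick, leaving the handle at mid-height (centre 14 mm above the handle's underside). Origin: on the underside of the handle at its blade end; +x points to the tip, z up. It lies on its handle on the mat; centre of mass about 35 mm behind the origin, in the handle.
- blade_tip (a point): Middle of the blade's tip: 85 mm ahead of and 14 mm above the blade's origin.
- mat: Fixed blue mat 90 x 200 x 3 mm, long side along its y. Origin: centre of its underside, on the table. The blade starts on it and must finish on it.
- carousel (a joint): Angle of the carousel about the vertical axis through the sampler's centre, positive anticlockwise from above; 0 when the empty green pocket is exactly at the loading mark (towards sampler -x). It starts clearly negative, by less than 1.4 rad, and turns stiffly (0.06 N m), staying where it is left.
- hub (a point): Centre of the carousel's black grip bar, on its axis, 112 mm above the table: bar 44 long x 16 wide x 34 mm high (top 129 mm above the table). The bar's long side (point y) lies across the line from the axis to the empty pocket (point -x), so the fingers pinch it along that line, where there is free room. Axes turn with the carousel.
- pocket (a point): Centre of the inner floor of the empty pocket (green cup, inner radius 28 mm, rim 16 mm above this floor), 60 mm from the carousel's axis and 26 mm above the table. The two other pockets, at 120 degrees either way, hold fixed white-capped bottles, tops 116 mm above the table.
- loading_point (a point): Where the pocket's floor centre must be: 60 mm from the sampler's axis towards the orange mark on its -x wall, 26 mm above the table.
- bottle_blue: The loose amber bottle with the blue cap, to be loaded: a straight cylinder of radius 22 mm, 90 mm high with its cap (cap: the top 20 mm, same radius), 130 g. Origin: centre of its underside.
- bottle_orange: Loose bottle of the same shape with an orange cap: leave alone.
- bottle_white: Loose bottle of the same shape with a white cap: leave alone.
There are look-alikes about, which are no part of the job. Leave any pink look-alike of the bottle_blue alone. Several things look just like the mat: the one meant starts farthest to the robot's left.

How it is judged (in metres and radians):
On the way, in this order (a step that is already met when the one before it is completed fails the run):
1. the blade is levering the cover up (value of joint cover above 0.2 rad and contact force between blade and cover above 0.2 N), for 0.1 s.
2. the cover rests open, leaning back (value of joint cover above 1.7 rad), for 0.2 s.
3. the blade lies on the mat again, let go (contact force between blade and mat above 0.2 N and height (world z) of blade below 0.009 m and contact force between the fingers and blade below 0.1 N), for 0.2 s.
4. the empty pocket has been turned to the loading mark, before the bottle is brought into it (horizontal distance between pocket and loading_point below 0.01 m and distance between bottle_blue and pocket above 0.08 m), for 0.2 s.
At the end, for the whole second after the job is handed in: Cover open past 1.7 rad; empty pocket within 10 mm of the loading point; blue-capped bottle released, at rest on the pocket floor (6 mm), centred within 9 mm, upright within 0.12 rad; blade at rest, flat (0.12 rad) on the mat, its origin within 50 mm across and 100 mm along of the centre (value of joint cover above 1.7 rad and horizontal distance between pocket and loading_point below 0.01 m and horizontal distance between bottle_blue and pocket below 0.009 m and z of bottle_blue in the frame of pocket below 0.006 m and angle between each of bottle_blue, blade's own z axis and vertical below 0.12 rad and linear speed of each of bottle_blue, blade below 0.02 m/s and height (world z) of blade below 0.009 m and contact force between blade and mat above 0.2 N and x of blade in the frame of mat between -0.05 and 0.05 m and y of blade in the frame of mat between -0.1 and 0.1 m); the robot touches nothing.
It fails at once if the robot touches the cover itself (only the blade may) (contact force between any of the fingers, the arm and cover above 1 N).
It fails at once if another loose bottle is pushed more than 30 mm or tipped (distance of any of bottle_orange, bottle_white from where it was at the start of the episode above 0.03 m or angle between any of bottle_orange, bottle_white's own z axis and vertical above 0.3 rad).
It also fails if it takes over 72 s, if anything falls off the work surface, if the arm or the gripper's body presses on something with over 40 N, if the wrist force passes 120 N, or if a joint passes its speed limit or range.

ROBOT

A 6-joint arm with a two-finger parallel gripper is mounted at the origin on the work surface. World frame = base frame: x ahead of the robot, y to its left, z up, the work surface at z = 0. Lengths are in mm, angles in rad, forces in N, time in s.
With the tool pointing down it reaches from about 300 to 775 mm from the base axis. Payload 14.6 kg.
Tool frame: the origin (TCP) lies at the very end of the fingers, on their centre line; the grasp point (between the pads) lies 19 mm behind it; z points along the fingers, y is the line along which they close (so a half turn about z gives the same grasp; the last joint's range is limited). The gripper opens to 94 mm and grips with 3 to 60 N. Pads are 16 mm wide; open, the fingers measure 119 mm over their backs; the gripper's body (75 mm by 177 mm) begins 78 mm behind the grasp point.
Start: joints at [1.163, 0.3, 1.521, -0, 1.321, -0.067], TCP at [183.83, 518.359, 205.446] pointing down, gripper open.
Joint ranges: [-3.03, 3.03], [-0.79, 2.21], [0.23, 2.52], [-1.04, 4.18], [0, 3.07], [-2.55, 2.55]. Speed limits (rad/s): [2.22, 2.22, 2.57, 3.14, 3.14, 3.14].

INTERFACE

Orientations are given as [roll, pitch, yaw] about the fixed x, y, z axes, in that order (R = Rz(yaw) Ry(pitch) Rx(roll)).
In Python, from cell import manip, eyes, ticket gives the robot as it stands. The module is installed in compiled form; this text tells all that it offers.
- The arm moves only by the tool arm_command, never from a script. Its argument "plan" is a list of rows, each a list of 5 numbers: the opening, from -1 (shut) to 1 (fully open), then the shift along the tool's x, y, z in m, then the turn about the tool's z in rad. In form: [[jaw, dx, dy, dz, roll], ...]. A call has 1 to 20 rows; each row shifts and turns the commanded pose from where the row before left it, along the tool's axes as they then stand; what a row does not reach is not made up. A row lasts 1/8 s, in which the tool goes at most 62.5 mm and 10.7 degrees, less where a joint would pass 70% of its speed; a pose out of reach is approached as far as the arm can. A call is refused whole if a number of a shift passes 0.0625 or a number of a turn 0.188, either way. A call with a gripper value outside its range is refused whole. The fingers move at their own pace and stop on an object; "newtons" is the grip in N (left out, the last holds). Time passes only in rows, so rows that do not move let the fingers close. It gives the time, the measured TCP pose, the force, the opening and the grip force at its end, in the units of the state.
- manip.read_state(): the state, without advancing time (a new reading comes with each control period).
- eyes.camera(name): name is "scene" or "top" or "wrist"; returns a dict with "img" (384x512x3 uint8, blue, green, red), "z_map" (384x512 float32, mm along the optical axis (not along the pixel's ray), 0 where there is no reading), "fx", "fy", "cx", "cy" (pixels), "dist" ([k1, k2, p1, p2, k3] as OpenCV has them; the pictures are not rectified), "eye" and "orientation" of the camera in the world. Camera axes: x right, y down, z forward; pixel columns grow to the right and rows downward; lengths in mm; the calibration is good to about 2 mm. A picture is of the moment at which its call begins.
- ticket.sign_off(): hands the job in; it is judged then, once.
The state is a dict: "clock": time; "joints": joint angles; "qd": joint speeds; "effort": joint torques, N m; "eef_pos": TCP position; "eef_rot": TCP orientation; "wrist_force": force on the tool from outside, world axes, zero at the start; "moment": the same for the moment, N m; "finger_gap": finger opening in mm; "finger_force": force on a finger pad.
Only numpy, scipy, OpenCV 4.12 (cv2) and the standard library are available. Lean on these libraries where they do the work, as an engineer would, in place of code of your own. Each camera call takes 0.05 s, during which the arm holds its last target. There are 200 camera calls.

## Working session

There is one attempt and no reset: what is moved stays moved. The work goes in short steps, Python scripts to look and compute and a tool call to move; the robot and the scene stay as the last step left them, time stands still between calls to the robot, and variables do not carry over. Pictures are saved under pics/ and viewed, at most 10 in all, crops included, and the job is handed in when it is done.

Besides the shell and the picture viewer there is one more tool, called after "Call:" as name(argument=value, ...) on one line, values as JSON. arm_command: Moves the arm, as the interface text tells. Its arguments: {"type":"object","properties":{"plan":{"type":"array"},"newtons":{"type":"number"}},"required":["plan"]}

```bash
mkdir -p pics
cat > h.py <<'E'
import numpy as np, cv2
from cell import manip, eyes, ticket
from scipy.spatial.transform import Rotation as R
def pose(c):
    o=np.array(c["orientation"],float)
    M=o if o.shape==(3,3) else (R.from_euler('xyz',o).as_matrix() if o.size==3 else None)
    return np.array(c["eye"],float),M
def cloud(c):
    h,w=c["z_map"].shape
    u,v=np.meshgrid(np.arange(w),np.arange(h))
    K=np.array([[c["fx"],0,c["cx"]],[0,c["fy"],c["cy"]],[0,0,1]])
    n=cv2.undistortPoints(np.stack([u,v],-1).reshape(-1,1,2).astype(float),K,np.array(c["dist"],float)).reshape(h,w,2)
    d=np.dstack([n,np.ones((h,w))])
    e,M=pose(c)
    rays=d@M.T
    return rays, e+rays*c["z_map"][...,None]
def plane(c,rays,u,v,z):
    e,_=pose(c); r=rays[int(round(v)),int(round(u))]
    return e+r*(z-e[2])/r[2]
E
python3 - <<'E'
from h import *
s=manip.read_state(); print(s)
for n in ("top","scene"):
    c=eyes.camera(n); print(n,c["eye"],c["orientation"],c["fx"],c["cx"],c["cy"],c["dist"])
    np.savez(n+".npz",**c); cv2.imwrite(f"pics/{n}0.png",c["img"])
E
```

```text
{'clock': 0.0, 'joints': array([ 1.16343747e+00,  3.00470394e-01,  1.52155860e+00,  3.29408904e-05,
        1.32069576e+00, -6.65845266e-02]), 'qd': array([-5.03146489e-04,  5.46550796e-04, -7.05646248e-04, -6.41379622e-05,
        1.64579222e-04, -5.94345880e-04]), 'effort': array([ 2.94448755e-04, -5.31809700e+01, -3.52731299e+01,  7.07899220e-02,
        2.45124620e-02, -6.45804903e-05]), 'eef_pos': array([183.70587716, 518.14576302, 204.89622805]), 'eef_rot': array([-3.14046519e+00, -1.07160372e-04,  2.80081009e+00]), 'wrist_force': array([-0.31357277, -0.14683521,  0.08439195]), 'moment': array([ 0.00833721, -0.02248138,  0.03001443]), 'finger_force': 0.0, 'finger_gap': 93.64925469157741}
top [ 349.17064802  -66.87332388 1211.47690742] [-3.01236191  0.01807502 -1.59473055] 431.50803324119727 254.30140286021236 191.48644409350752 [-0.04059304  0.          0.          0.          0.        ]
scene [1250.60595269   -2.37693058 1177.41846443] [-2.50734686  0.00721687  1.59733311] 476.05332706197635 252.3015821881561 202.70612505166497 [-0.12309129  0.          0.          0.          0.        ]
```

View pics/top0.png

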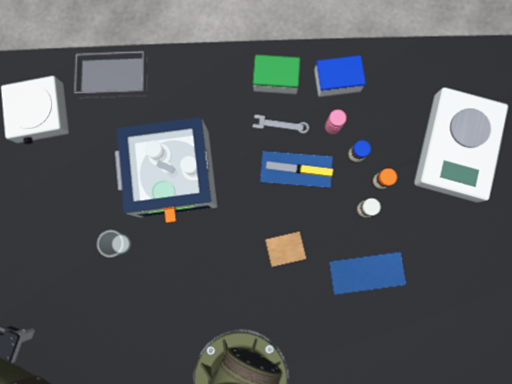

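View pics/scene0.png

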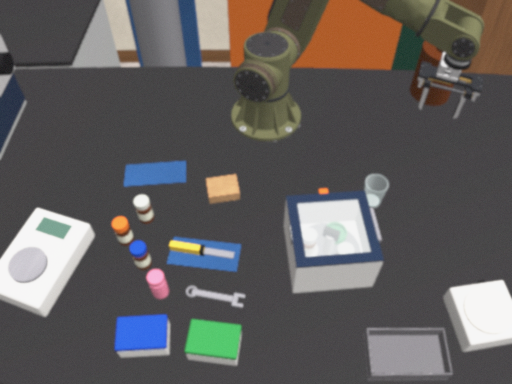

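The top view has the sampler at (165,168) with its orange mark at (170,214). The blade lies on a blue mat at (297,169), with a second mat at (368,273).

Image left is robot left (+y), so the mat at (297,169) is the one meant.

Candidates for the bottle to load: blue cap (360,150), pink look-alike (335,122), orange (385,178), white (370,208). The choice is (360,150). The blue box at (340,75) isn't a bottle.

In the scene view the same things are at: blade (205,252), blue cap (140,250), sampler (335,240).

```bash
cat > m.py <<'E'
from h import *
def load(n): return dict(np.load(n+".npz"))
def fit(P):  # minarearect in world xy mm
    r=cv2.minAreaRect(P[:,:2].astype(np.float32)); return np.round(r[0],1),np.round(r[1],1),round(r[2],1)
for n in ("top","scene"):
    c=load(n); rays,P=cloud(c); hsv=cv2.cvtColor(c["img"],cv2.COLOR_BGR2HSV); H,S,V=[hsv[...,i].astype(int) for i in range(3)]
    z=P[...,2]; e,_=pose(c)
    def onp(mask,zz):
        r=rays[mask]; return e+r*((zz-e[2])/r[:,2])[:,None]
    def big(m,box=None):
        m=m.astype(np.uint8)
        if box:
            b=np.zeros_like(m); x0,y0,x1,y1=box; b[y0:y1,x0:x1]=1; m=m&b
        k,l,st,ce=cv2.connectedComponentsWithStats(m); i=1+np.argmax(st[1:,4]); return l==i
    B=dict(top=dict(s=(105,105,225,225),b=(240,140,350,200),m=(240,140,350,200),o=(160,200,182,226)),scene=dict(s=(275,180,395,300),b=(155,230,250,280),m=(155,230,250,280),o=(312,182,335,200)))[n]
    nav=big((H>100)&(H<130)&(S>110)&(V<130)&(abs(z-146)<12),B['s'])
    print(n,"navy",nav.sum(),np.median(z[nav]),*fit(onp(nav,146)))
    ye=big((H>20)&(H<35)&(S>150)&(V>120),B['b']); print("yellow",ye.sum(),np.median(z[ye]),*fit(onp(ye,31)))
    st=big((S<90)&(V>90)&(V<220)&(z<30),B['b']); print("steel",st.sum(),np.median(z[st]),*fit(onp(st,18.5)))
    ma=((H>100)&(H<125)&(S>120)&(V>60)); mb=big(ma,B['m']);print("mat",mb.sum(),np.median(z[mb]),*fit(onp(mb,3)))
    og=big((H>3)&(H<20)&(S>180)&(V>150),B['o']); print("mark",og.sum(),np.median(P[og],0).round(1))
    gr=big((H>50)&(H<90)&(S>40)&(V>100),(B['s'][0],B['s'][1],B['s'][2]-12,B['s'][3]-20)); print("green",gr.sum(),fit(onp(gr,26)),onp(gr,26).mean(0).round(1),np.argwhere(gr).mean(0).round())
    for nm,lo,hi,bx in (("blue",105,125,dict(top=(348,138,373,163),scene=(128,238,152,258))[n]),("orange",3,18,dict(top=(372,166,398,190),scene=(110,214,132,236))[n])):
        k=big((H>lo)&(H<hi)&(S>150)&(V>90),bx); q=k&(abs(z-90)<5); print(nm,k.sum(),q.sum(),np.median(z[k]),fit(onp(q,90)),P[q].mean(0).round(1))
    k=big((S<60)&(V>170),dict(top=(358,196,383,220),scene=(132,192,154,212))[n]); q=k&(abs(z-90)<5); print("white",q.sum(),fit(onp(q,90)))
c=load("top"); cr=cv2.resize(c["img"][110:225,100:400],None,fx=2.6,fy=2.6,interpolation=cv2.INTER_CUBIC); cv2.imwrite("pics/crop.png",cr)
E
python3 m.py
```

```text
top navy 2668 146.03291501904005 [564.4 179.4] [218.2 218. ] 6.0
yellow 230 30.757298898412614 [ 557.2 -221.7] [89.8 19.6] 81.2
steel 222 18.04564930699462 [ 573.8 -125.6] [85.9 20.5] 81.2
mat 1670 2.7852147776294487 [ 568.5 -169.1] [202.3  92. ] 83.9
mark 135 [439.  165.1 123.1]
green 330 (array([519.1, 208.4]), array([48.1, 62.7]), 4.2) [516.7 207.5  26. ] [189. 162.]
blue 242 196 89.05229288487044 (array([ 603.9, -337.6]), array([38.8, 42.8]), 61.1) [ 604.2 -337.7   89.6]
orange 269 214 89.22513244734319 (array([ 526.6, -401.8]), array([40.4, 43.9]), 42.8) [ 526.3 -401.5   89.9]
white 203 (array([ 448. , -354.3]), array([39.4, 39.2]), 88.5)
scene navy 996 146.0750697614202 [565.3 180.9] [212.1 209.9] 6.6
yellow 126 26.71226347165475 [ 566.4 -220.8] [89.7 23.3] 79.9
steel 244 17.94405422777311 [ 573.9 -125. ] [90.5 25.2] 81.5
mat 1244 2.4912306575849925 [ 569.4 -167. ] [200.1  90.8] 84.0
mark 6 [424.6 162.8 122.2]Traceback (most recent call last):
  File "m.py", line 22, in <module>
    gr=big((H>50)&(H<90)&(S>40)&(V>100),(B['s'][0],B['s'][1],B['s'][2]-12,B['s'][3]-20)); print("green",gr.sum(),fit(onp(gr,26)),onp(gr,26).mean(0).round(1),np.argwhere(gr).mean(0).round())
  File "m.py", line 14, in big
    k,l,st,ce=cv2.connectedComponentsWithStats(m); i=1+np.argmax(st[1:,4]); return l==i
                                                       ~~~~~~~~~^^^^^^^^^^
    return _wrapfunc(a, 'argmax', axis=axis, out=out, **kwds)
    return bound(*args, **kwds)
ValueError: attempt to get argmax of an empty sequence
```

```bash
sed -i 's/for n in ("top","scene")/for n in ("top",)/' m.py; python3 m.py >/dev/null
cat > go.py <<'E'
# usage: go.py x y z yaw : tool-frame shift & roll from current state (shift in axes AFTER the turn)
import sys; from h import *
s=manip.read_state(); x,y,z,w=map(float,sys.argv[1:5]); p=s["eef_pos"]; yaw=s["eef_rot"][2]
dw=(w-yaw+np.pi)%(2*np.pi)-np.pi
d=np.array([x,y])-p[:2]
for nm,a in (("now",yaw),("after",w)): print(nm,"dx %.1f dy %.1f"%(d@[np.cos(a),np.sin(a)],d@[np.sin(a),-np.cos(a)]))
print("dz %.1f roll %.3f"%(p[2]-z,-dw),"clk",round(s["clock"],2),p.round(1),s["eef_rot"].round(3),"gap",round(s["finger_gap"],1),s["finger_force"],"F",s["wrist_force"].round(1),"q",s["joints"].round(2))
E
python3 go.py 562.7 -191.2 120 1.412
```

```text
now dx -594.2 dy -541.9
after dx -640.5 dy 486.4
dz 84.9 roll 1.389 clk 0.1 [183.7 518.1 204.9] [-3.141 -0.     2.801] gap 94.2 0.0 F [-0.9  0.6  0.8] q [ 1.16  0.3   1.52 -0.    1.32 -0.07]
```

View pics/crop.png

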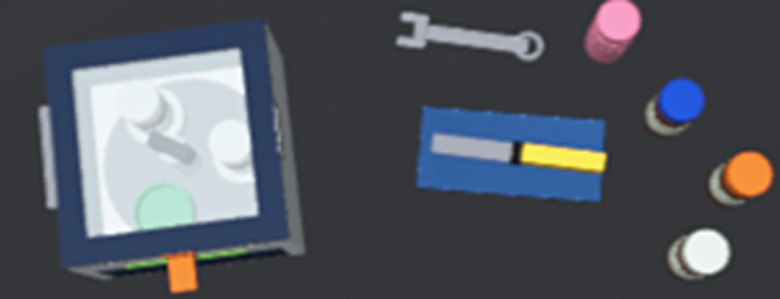

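The crop shows the clear cover with the green pocket at crop (165,210) and the hub bar at (172,150). The blade's black collar is at (515,153), its handle lies to the right towards −y, and the tip is at (432,145). The blue cap is at (682,100), clearly distinct from pink (618,20) and orange (748,175).

The blade's axis is at about 81° and the sampler's yaw about 6°.

Call:
arm_command(plan=[[0,0,0,0,0.174],[0,0,0,0,0.174],[0,0,0,0,0.174],[0,0,0,0,0.174],[0,0,0,0,0.174],[0,0,0,0,0.174],[0,0,0,0,0.174],[0,0,0,0,0.171],[0,-0.046,0.035,0,0],[0,-0.046,0.035,0,0],[0,-0.046,0.035,0,0],[0,-0.046,0.035,0,0],[0,-0.046,0.035,0,0],[0,-0.046,0.035,0,0],[0,-0.046,0.035,0,0],[0,-0.046,0.035,0,0],[0,-0.046,0.035,0,0],[0,-0.046,0.035,0,0],[0,-0.046,0.035,0,0],[0,-0.046,0.035,0,0]], newtons=60)

```text
clock: 2.6
eef_pos: [511.7, -95.1, 205.3]
eef_rot: [-3.141, -0.0, 1.412]
wrist_force: [0.1, 1.0, -0.3]
finger_gap: 47.2
finger_force: 0.0
```

```bash
python3 go.py 562.7 -191.2 150 1.412
```

```text
now dx -86.8 dy 65.6
after dx -86.8 dy 65.6
dz 55.3 roll -0.000 clk 2.6 [511.7 -95.1 205.3] [-3.141 -0.     1.412] gap 47.2 0.0 F [ 0.1  1.  -0.3] q [-0.25  0.23  1.6   0.    1.3  -0.09]
```

Call:
arm_command(plan=[[0,-0.043,0.033,0.02,0],[0,-0.044,0.033,0.035,0],[0,0,0,0,0]])

```text
clock: 2.98
eef_pos: [560.5, -189.6, 147.6]
eef_rot: [-3.135, -0.001, 1.409]
wrist_force: [-0.4, 0.1, -0.4]
finger_gap: 46.9
finger_force: 0.0
```

```bash
cat > w.py <<'E'
from h import *
c=eyes.camera("wrist"); np.savez("wrist.npz",**c); rays,P=cloud(c); hsv=cv2.cvtColor(c["img"],cv2.COLOR_BGR2HSV); H,S,V=[hsv[...,i].astype(int) for i in range(3)]
e,_=pose(c); print("eye",e.round(0))
def fit(m,zz):
    k,l,st,ce=cv2.connectedComponentsWithStats(m.astype(np.uint8)); i=1+np.argmax(st[1:,4]); m=l==i
    r=rays[m]; q=e+r*((zz-e[2])/r[:,2])[:,None]
    b=cv2.minAreaRect(q[:,:2].astype(np.float32)); print(m.sum(),np.round(b[0],1),np.round(b[1],1),round(b[2],1),"z",np.median(P[m][:,2]).round(1),"px",np.argwhere(m).mean(0).round())
fit((H>20)&(H<35)&(S>150)&(V>120)&(abs(P[...,2]-31)<4),31)
fit((S<90)&(V>90)&(abs(P[...,2]-18)<4),18.5)
cv2.imwrite("pics/w1.png",c["img"])
E
python3 w.py; python3 go.py 562.7 -191.2 6 1.412
```

```text
eye [ 572. -124.  327.]
1412 [ 558.5 -223. ] [86.6 18.3] 81.4 z 30.7 px [217. 265.]
1683 [ 572.9 -127.9] [85.2 19.3] 81.3 z 18.2 px [121. 264.]
now dx -2.7 dy 2.3
after dx -2.7 dy 2.3
dz 143.9 roll -0.002 clk 3.02 [ 560.8 -188.2  149.9] [-3.138e+00 -1.000e-03  1.410e+00] gap 46.9 0.0 F [0.2 1.7 0.5] q [-0.39  0.44  1.46  0.    1.24 -0.22]
```

View pics/w1.png

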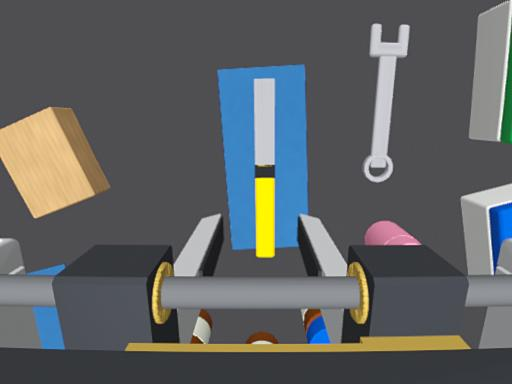

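The wrist view shows the yellow handle at (265,217) between the fingers and the steel at (264,121) pointing ahead. The blade origin comes out at about (566,-169), so I descend.

Call:
arm_command(plan=[[0,-0.005,0.003,0.04,-0.009],[0,0,0,0.05,0],[0,0,0,0.037,0],[0,0,0,0.016,0],[0,0,0,0,0],[-1,0,0,0,0],[-1,0,0,0,0],[-1,0,0,0,0],[-1,0,0,0,0]], newtons=60)

```text
clock: 4.15
eef_pos: [564.0, -193.1, 9.6]
eef_rot: [3.141, 0.0, 1.421]
wrist_force: [-0.1, 0.8, 7.2]
finger_gap: 19.2
finger_force: 60.0
```

Call:
arm_command(plan=[[-1,0,0,-0.03,0],[-1,0,0,-0.03,0],[-1,0,0,-0.03,-0.128],[-1,0,0,-0.027,-0.128],[-1,0.042,0.013,0,0],[-1,0.042,0.013,0,0],[-1,0.043,0.014,0,0],[-1,0,0,0,0],[-1,0,0,0,0]])

```text
clock: 5.28
eef_pos: [589.8, -62.9, 125.7]
eef_rot: [-3.141, 0.0, 1.677]
wrist_force: [-0.7, -0.4, -1.0]
finger_gap: 19.6
finger_force: 60.0
```

```bash
python3 go.py 590.4 -62.6 125.5 1.677
python3 - <<'E'
from h import *
for n in ("wrist","scene","top"):
    c=eyes.camera(n); np.savez(n+"2.npz",**c); rays,P=cloud(c)
    hsv=cv2.cvtColor(c["img"],cv2.COLOR_BGR2HSV); H,S,V=[hsv[...,i].astype(int) for i in range(3)]
    e,_=pose(c)
    D=np.array([590.4,-62.6]); ex=np.array([-.106,.994]); q=(P[...,:2]-D); a=q@ex; b=q@[.994,.106]
    reg=(a>25)&(a<112)&(abs(b)<14)&(P[...,2]>105)&(P[...,2]<165)&(c["z_map"]>0)
    print(n,reg.sum())
    if reg.sum()>20:
        Q=P[reg]; aa=a[reg]; bb=b[reg]
        print("slope z vs a",np.polyfit(aa,Q[:,2],1).round(3),"b median",np.median(bb).round(1),"a range",aa.min().round(1),aa.max().round(1),"z at tip",np.median(Q[aa>aa.max()-15][:,2]).round(1),"z near",np.median(Q[aa<45][:,2]).round(1))
        near=aa>aa.max()-20; far=aa<50
        print("b tip",bb[near].min().round(1),bb[near].max().round(1),"b near",bb[far].min().round(1),bb[far].max().round(1))
cv2.imwrite("pics/w2.png",np.load("wrist2.npz")["img"])
E
```

```text
now dx 0.2 dy 0.6
after dx 0.2 dy 0.6
dz 0.2 roll -0.000 clk 5.28 [589.8 -62.9 125.7] [-3.141  0.     1.677] gap 19.6 59.99817073345184 F [-0.7 -0.4 -1. ] q [-0.17  0.47  1.48 -0.    1.19 -0.27]
wrist 5532
slope z vs a [-1.00000e-03  1.34389e+02] b median -1.3 a range 25.1 109.2 z at tip 134.3 z near 134.4
b tip -11.1 8.4 b near -11.6 8.5
scene 191
slope z vs a [-2.80000e-02  1.37108e+02] b median 0.2 a range 42.0 111.7 z at tip 134.3 z near 136.1
b tip -12.6 9.3 b near -12.4 10.8
top 24
slope z vs a [-6.50000e-02  1.41707e+02] b median 0.9 a range 99.2 109.7 z at tip 134.9 z near nan
  return _methods._mean(a, axis=axis, dtype=dtype,
  ret = ret.dtype.type(ret / rcount)
Traceback (most recent call last):
ValueError: zero-size array to reduction operation minimum which has no identity
```

The blade is level, with its top at z ≈ 134 mm, aligned with the notch and its tip about 25 mm in front of the wall. Inserting.

Call:
arm_command(plan=[[-1,0.015,0,-0.001,0],[-1,0.015,0,0,0],[-1,0.015,0,0,0],[-1,0.015,0,0,0],[-1,0.006,0,0,0],[-1,0,0,0,0]])

```text
clock: 6.18
eef_pos: [583.0, 3.6, 126.9]
eef_rot: [3.142, 0.0, 1.677]
wrist_force: [-0.3, -0.3, -0.9]
finger_gap: 19.6
finger_force: 60.0
```

Call:
arm_command(plan=[[-1,0,0,-0.006,0],[-1,0.001,0,-0.016,0],[-1,0.003,0,-0.018,0],[-1,0.004,0,-0.017,0],[-1,0.006,0,-0.017,0],[-1,0,0,0,0]])

```text
clock: 6.92
eef_pos: [582.0, 17.6, 202.7]
eef_rot: [3.139, 0.0, 1.677]
wrist_force: [0.1, -1.6, -1.6]
finger_gap: 19.7
finger_force: 60.0
```

```bash
cat > cov.py <<'E'
from h import *
# cover angle & blade from scene depth, in sampler frame
C=np.array([564.6,180]); w=0.106; ex=np.array([np.cos(w),np.sin(w)]); ey=np.array([-np.sin(w),np.cos(w)])
c=eyes.camera("scene"); rays,P=cloud(c); hsv=cv2.cvtColor(c["img"],cv2.COLOR_BGR2HSV); H,S,V=[hsv[...,i].astype(int) for i in range(3)]
q=P[...,:2]-C; a=q@ex; b=q@ey; z=P[...,2]
m=(H>100)&(H<130)&(S>100)&(V<150)&(abs(a)<125)&(b>-140)&(b<220)&(z>143)&(z<400)
B,Z=b[m],z[m]; far=np.hypot(B-110,Z-140)>60
print("n",m.sum(),"angle",np.percentile(np.arctan2(Z[far]-140,110-B[far]),[10,50,90]).round(2),"b",B.min().round(),B.max().round(),"z",Z.max().round())
cv2.imwrite("pics/cov.png",c["img"])
g=(abs(a-10)<14)&(S<80)&(V>80)
s=manip.read_state(); p=s["eef_pos"]; d=p[:2]-C; print("tcp a b z",round(d@ex,1),round(d@ey,1),p[2].round(1),"F",s["wrist_force"].round(1),s["moment"].round(2))
ye=(H>20)&(H<35)&(S>150)&(V>120)&(abs(a)<60); print("yellow",ye.sum(), np.polyfit(b[ye],z[ye],1).round(2) if ye.sum()>20 else "")
E
python3 cov.py
```

```text
n 1458 angle [0.44 0.45 0.49] b -88.0 111.0 z 238.0
tcp a b z -0.2 -163.6 201.5 F [ 0.5 -2.3 -2.8] [-0.4  -0.08 -0.06]
yellow 193 [2.000e-02 2.223e+02]
```

View pics/cov.png

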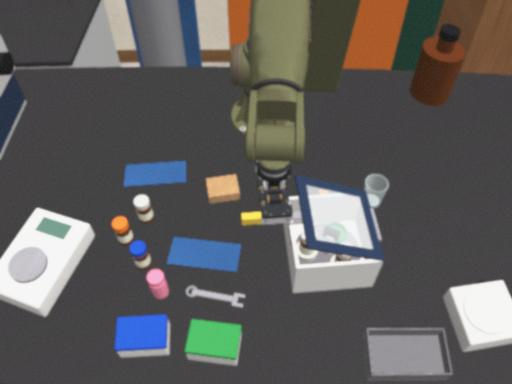

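Cover is at about 0.43 rad, and the blade is level under its near edge (scene (285,215)). I continue along the arc.

Call:
arm_command(plan=[[-1,0.008,0,-0.016,0],[-1,0.009,0,-0.015,0],[-1,0.011,0,-0.014,0],[-1,0.012,0,-0.013,0],[-1,0.013,0,-0.012,0],[-1,0.015,0,-0.01,0],[-1,0.015,0,-0.009,0],[-1,0.016,0,-0.007,0],[-1,0,0,0,0]])

```text
clock: 8.1
eef_pos: [571.0, 116.9, 297.4]
eef_rot: [3.141, -0.0, 1.678]
wrist_force: [0.5, -0.5, -0.6]
finger_gap: 19.4
finger_force: 60.0
```

```bash
python3 cov.py
```

```text
n 5 angle [1.23 1.23 1.24] b 37.0 38.0 z 349.0
tcp a b z -0.4 -64.2 296.9 F [ 0.4 -0.5 -0.7] [-0.08  0.03 -0.01]
yellow 238 [  0.  313.2]
```

Call:
arm_command(plan=[[-1,0.017,0,-0.006,0],[-1,0.017,0,-0.004,0],[-1,0.017,0,-0.002,0],[-1,0.017,0,0,0],[-1,0.017,0,0,0],[-1,0.017,0,0,0],[-1,0.008,0,0,0],[-1,0,0,0,0],[-1,0,0,0,0]])

```text
clock: 9.28
eef_pos: [559.5, 224.6, 308.9]
eef_rot: [3.142, 0.0, 1.676]
wrist_force: [0.5, 0.1, -1.0]
finger_gap: 19.1
finger_force: 60.0
```

```bash
sed -i 's/b<220/b<290/' cov.py; python3 cov.py; python3 go.py 562.7 -191 160 1.419
```

```text
n 598 angle [1.94 1.95 1.96] b 113.0 196.0 z 348.0
tcp a b z -0.3 44.8 309.0 F [-0.1 -0.4 -0.4] [-0.07  0.05 -0.  ]
yellow 352 [3.00e-02 3.25e+02]
now dx -413.5 dy -40.6
after dx -410.3 dy 66.0
dz 149.0 roll 0.257 clk 9.32 [559.5 224.5 309. ] [3.141 0.    1.676] gap 19.5 59.99837815761566 F [-0.1 -0.4 -0.4] q [ 0.32  0.37  1.19 -0.    1.58  0.22]
```

View pics/cov.png

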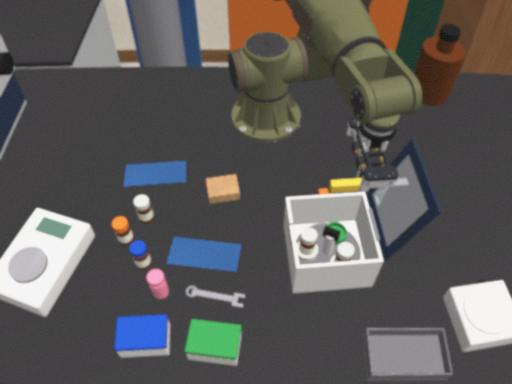

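The cover rests back at 1.95 rad, leaning at scene (405,200), and the blade is still level in the gripper at (365,185). I'm returning the blade to its mat.

Call:
arm_command(plan=[[-1,-0.04,0,0,0],[-1,-0.054,-0.006,0,0],[-1,-0.054,-0.006,0,0],[-1,-0.054,-0.006,0,0],[-1,-0.054,-0.006,0,0],[-1,-0.054,-0.006,0,0],[-1,-0.054,-0.006,0,0],[-1,-0.052,-0.004,0,0],[-1,0,0,-0.0,0.128],[-1,0,0,0.05,0.129],[-1,0,0,0.055,0],[-1,0,0,0.055,0],[-1,0,0,0.055,0],[-1,0,0,0.03,0],[-1,0,0,0.02,0],[-1,0,0,0,0]])

```text
clock: 11.32
eef_pos: [562.8, -193.0, 42.7]
eef_rot: [-3.139, -0.001, 1.419]
wrist_force: [-0.3, -0.5, -0.6]
finger_gap: 19.2
finger_force: 60.0
```

```bash
python3 go.py 563.5 -193 9 1.42
```

```text
now dx 0.1 dy 0.7
after dx 0.1 dy 0.7
dz 33.7 roll -0.001 clk 11.32 [ 562.8 -193.    42.7] [-3.139e+00 -1.000e-03  1.419e+00] gap 19.2 59.9984085559845 F [-0.3 -0.5 -0.6] q [-0.39  0.58  1.53  0.    1.04 -0.24]
```

Call:
arm_command(plan=[[-1,0,0,0.02,0],[-1,0,0,0.01,0],[-1,0,0,0.0035,0],[-1,0,0,0,0],[0,0,0,0,0],[0,0,0,0,0],[0,0,0,0,0],[0,0,0,-0.03,0],[0,0,0,-0.05,0],[0,0,0,-0.06,0],[0,0,0,-0.06,0]])

```text
clock: 12.7
eef_pos: [563.4, -192.8, 212.5]
eef_rot: [3.141, 0.0, 1.42]
wrist_force: [-0.4, -0.0, 0.5]
finger_gap: 47.1
finger_force: 0.0
```

```bash
python3 w.py; python3 go.py 564.6 180 210 2.801
```

```text
eye [ 573. -127.  391.]
1011 [ 558.3 -223.6] [86.9 18. ] 81.4 z 30.7 px [198. 260.]
1206 [ 573.  -127.6] [85.9 19.8] 81.1 z 18.3 px [118. 260.]
now dx 369.2 dy -57.0
after dx 125.7 dy 351.9
dz 11.3 roll -1.381 clk 12.75 [ 565.5 -193.6  221.3] [3.131e+00 3.000e-03 1.420e+00] gap 47.1 0.0 F [ 0.8 -0.7  7.6] q [-0.39  0.39  1.36  0.    1.38 -0.24]
```

Blade is back where it lay. Now the carousel angle.

```bash
cat > car.py <<'E'
from h import *
C=np.array([564.6,180]); w=0.106; ex=np.array([np.cos(w),np.sin(w)]); ey=np.array([-np.sin(w),np.cos(w)])
c=eyes.camera("top"); rays,P=cloud(c); hsv=cv2.cvtColor(c["img"],cv2.COLOR_BGR2HSV); H,S,V=[hsv[...,i].astype(int) for i in range(3)]
q=P[...,:2]-C; a=q@ex; b=q@ey; z=P[...,2]
ins=(abs(a)<100)&(abs(b)<100)
rim=(abs(z-140)<6)&(abs(a)<130)&(abs(b)<130)&(V>120)&(S<60)
r=cv2.minAreaRect(P[rim][:,:2].astype(np.float32)); print("rim",rim.sum(),r)
def rep(nm,m,zz=None):
    if m.sum()<5: print(nm,m.sum());return
    k=cv2.minAreaRect(np.stack([a[m],b[m]],1).astype(np.float32)); print(nm,m.sum(),"rect",np.round(k[0],1),np.round(k[1],1),round(k[2],1),"mean",a[m].mean().round(1),b[m].mean().round(1),"z",np.median(z[m]).round(1))
g=ins&(H>50)&(H<90)&(S>60)
rep("green all",g); rep("green floor",g&(abs(z-26)<5)); rep("green rim",g&(abs(z-42)<5))
t=g&(abs(z-42)<5)
if t.sum()>8:
    (cx,cy),rr=cv2.minEnclosingCircle(np.stack([a[t],b[t]],1).astype(np.float32)); print("rim circ",cx,cy,rr,"carousel",-np.arctan2(cy,-cx))
rep("hub",(np.hypot(a,b)<35)&(abs(z-129)<5))
wh=ins&(abs(z-116)<5)&(V>150); 
k,l,st,ce=cv2.connectedComponentsWithStats(wh.astype(np.uint8))
for i in range(1,k):
    if st[i,4]>20: rep("cap",l==i)
cv2.imwrite("pics/car.png",cv2.resize(c["img"][100:240,80:260],None,fx=4,fy=4,interpolation=cv2.INTER_CUBIC))
E
python3 car.py
```

```text
rim 1166 ((564.565185546875, 180.6055908203125), (222.39227294921875, 224.37742614746094), 5.887164115905762)
green all 468 rect [-49.9  32.4] [71.8 64.6] 56.0 mean -51.1 31.7 z 27.5
green floor 316 rect [-50.7  33.9] [69.8 56.8] 78.8 mean -50.9 32.1 z 26.0
green rim 106 rect [-53.   29.2] [63.4 64. ] 85.5 mean -52.4 28.6 z 41.1
rim circ -52.57109832763672 29.554771423339844 33.47464370727539 carousel -0.5121514195680302
hub 103 rect [-0.9 -1.6] [43.3 15.9] 58.7 mean -1.1 -1.3 z 129.0
cap 212 rect [51.4 28. ] [43.2 40.7] 37.8 mean 51.3 27.6 z 115.8
cap 218 rect [ -2.1 -61.2] [42.3 42.2] 36.7 mean -2.3 -61.4 z 115.8
```

View pics/car.png

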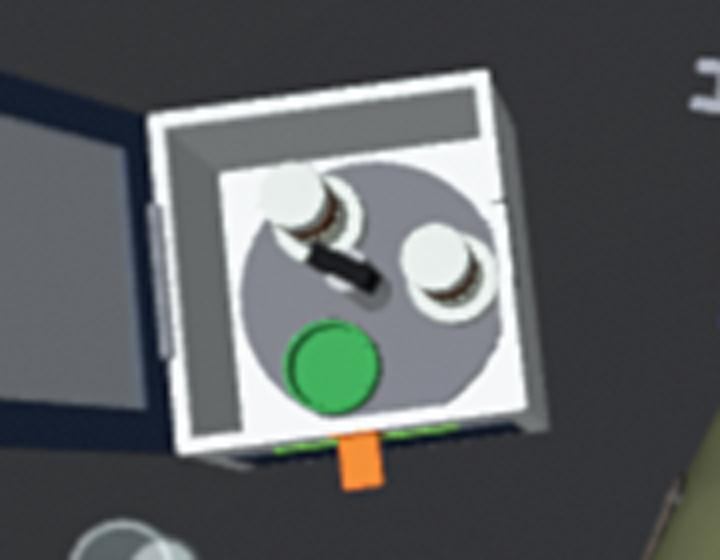

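The carousel is at about −0.55 rad: green pocket at crop (333,367), bar at (343,267), caps at (295,198) and (438,257), all agreeing. The axis is at about (563.7,178.7).

Call:
arm_command(plan=[[0,0,0,0,0.147],[0,0,0,0,0.147],[0,0.048,-0.0228,0,0],[0,0.048,-0.0228,0,0],[0,0.048,-0.0228,0,0],[0,0.048,-0.0228,0,0],[0,0.048,-0.0228,0,0],[0,0.048,-0.0228,0,0],[0,0.048,-0.0228,0,0],[0,0,0,0,0],[0,0,0,0,0]])

```text
clock: 14.18
eef_pos: [564.1, 178.7, 210.0]
eef_rot: [-3.141, 0.0, 1.126]
wrist_force: [0.4, 0.1, 0.2]
finger_gap: 47.0
finger_force: 0.0
```

```bash
cat > hub.py <<'E'
from h import *
C=np.array([563.7,178.7]); w=0.105; ex=np.array([np.cos(w),np.sin(w)]); ey=np.array([-np.sin(w),np.cos(w)])
c=eyes.camera("wrist"); rays,P=cloud(c); hsv=cv2.cvtColor(c["img"],cv2.COLOR_BGR2HSV); H,S,V=[hsv[...,i].astype(int) for i in range(3)]
q=P[...,:2]-C; a=q@ex; b=q@ey; z=P[...,2]
def rep(nm,m):
    if m.sum()<5: print(nm,m.sum());return
    k=cv2.minAreaRect(P[m][:,:2].astype(np.float32)); print(nm,m.sum(),"rect",np.round(k[0],1),np.round(k[1],1),round(k[2],1),"ab",a[m].mean().round(1),b[m].mean().round(1),"z",np.median(z[m]).round(1))
rep("hub",(np.hypot(a,b)<35)&(abs(z-129)<4)&(c["z_map"]>0))
rep("rim",(abs(z-140)<4)&(abs(a)<130)&(abs(b)<130)&(V>120)&(S<60))
g=(H>50)&(H<90)&(S>60)&(np.hypot(a,b)<110)
rep("floor",g&(abs(z-26)<3)); t=g&(abs(z-42)<3); rep("green rim",t)
if t.sum()>20: print("circle",cv2.minEnclosingCircle(P[t][:,:2].astype(np.float32)))
L=C-60*ex; print("loading",L.round(1))
E
python3 hub.py; python3 go.py 563.7 178.7 96 1.126
```

```text
hub 827 rect [563.1 177.7] [43.8 15.5] 64.9 ab -0.1 -0.4 z 128.7
rim 7114 rect [563.7 177.4] [221.2 221.1] 6.0 ab 19.2 29.4 z 139.6
floor 1618 rect [511.3 204. ] [61.5 60.6] 77.1 ab -52.8 29.2 z 25.9
green rim 554 rect [509.4 202.6] [63.5 64.4] 0.8 ab -51.0 30.1 z 41.7
circle ((508.9484558105469, 202.69482421875), 32.681556701660156)
loading [504.  172.4]
now dx 0.2 dy -0.7
after dx 0.2 dy -0.7
dz 114.1 roll -0.001 clk 14.22 [564.2 178.2 210.1] [-3.141  0.     1.125] gap 47.1 0.0 F [-0.2 -0.2 -0.8] q [ 0.24  0.39  1.39 -0.    1.36  0.69]
```

Call:
arm_command(plan=[[0,-0.001,0,0.04,-0.007],[0,0,0,0.04,0],[0,0,0,0.034,0],[0,0,0,0,0],[-1,0,0,0,0],[-1,0,0,0,0],[-1,0,0,0,0],[-1,0,0,0,-0.09],[-1,0,0,0,-0.09],[-1,0,0,0,-0.09],[-1,0,0,0,-0.09],[-1,0,0,0,-0.09],[-1,0,0,0,-0.09],[-1,0,0,0,0],[-1,0,0,0,0]], newtons=30)

```text
clock: 16.1
eef_pos: [564.4, 178.2, 97.9]
eef_rot: [3.139, -0.0, 1.673]
wrist_force: [-1.4, -1.1, 5.3]
finger_gap: 26.8
finger_force: 30.0
```

Call:
arm_command(plan=[[0,0,0,0,0],[0,0,0,0,0],[0,0,0,0,0],[0,0,0,-0.04,0],[0,0,0,-0.05,0],[0,0,0,-0.06,0],[0,0,0,0,0]])

```text
clock: 16.98
eef_pos: [565.1, 178.5, 251.3]
eef_rot: [3.134, -0.001, 1.673]
wrist_force: [0.2, 0.5, -0.1]
finger_gap: 47.1
finger_force: 0.0
```

```bash
python3 hub.py; python3 go.py 603.9 -337.6 150 1.42
```

```text
hub 622 rect [563.  177.6] [15.6 43.3] 6.2 ab -0.5 -0.6 z 128.7
rim 4651 rect [560.9 202.5] [221.3 171.3] 5.9 ab -0.1 55.6 z 139.6
floor 1329 rect [505.5 172.7] [59.2 61.2] 5.1 ab -60.9 -2.3 z 25.9
green rim 441 rect [504.2 171.1] [63.1 64.3] 34.2 ab -60.2 -0.4 z 41.5
circle ((504.08880615234375, 170.7533416748047), 32.604736328125)
loading [504.  172.4]
now dx -517.2 dy -13.1
after dx -504.1 dy 116.7
dz 98.1 roll 0.253 clk 17.02 [564.3 178.3 248.1] [ 3.138 -0.     1.673] gap 47.1 0.0 F [ 0.2 -0.2 -0.5] q [ 0.24  0.36  1.34 -0.    1.44  0.14]
```

Pocket measured at (504,171), within 2 mm of the loading point. Now the blue-capped bottle.

Call:
arm_command(plan=[[0,0,0,0,0.163],[0,0,0,0,0.163],[0,0,0,0,0.163],[0,0,0,0,0.163],[0,0,0,0,0.164],[0,0,0,0,0.164],[0,-0.0332,0.0469,0,0],[0,-0.0332,0.0469,0,0],[0,-0.0332,0.0469,0,0],[0,-0.0332,0.0469,0,0],[0,-0.0332,0.0469,0,0],[0.6,-0.0332,0.0469,0.01,0],[0.6,-0.0332,0.0469,0.01,0],[0.6,-0.0332,0.0469,0.01,0],[0.6,-0.0332,0.0469,0.01,0],[0.6,0,0,0.02,0],[0.6,0,0,0,0]], newtons=20)

```text
clock: 19.15
eef_pos: [602.4, -337.3, 182.9]
eef_rot: [-3.136, 0.002, 0.692]
wrist_force: [0.4, 0.3, 0.0]
finger_gap: 74.9
finger_force: 0.0
```

```bash
cat > bot.py <<'E'
from h import *
c=eyes.camera("wrist"); rays,P=cloud(c); hsv=cv2.cvtColor(c["img"],cv2.COLOR_BGR2HSV); H,S,V=[hsv[...,i].astype(int) for i in range(3)]
k=(H>105)&(H<125)&(S>150)&(V>90)&(abs(P[...,2]-90)<4)&(np.hypot(P[...,0]-604,P[...,1]+338)<40)
print(k.sum(),cv2.minEnclosingCircle(P[k][:,:2].astype(np.float32)) if k.sum() else "", np.argwhere(k).mean(0) if k.sum() else "")
cv2.imwrite("pics/bot.png",c["img"])
E
python3 bot.py; python3 go.py 603.9 -337.6 51 0.693
```

```text
178 ((603.7684326171875, -339.99920654296875), 21.78876304626465) [194.61235955 262.49438202]
now dx 0.3 dy 1.0
after dx 0.3 dy 1.0
dz 133.8 roll -0.000 clk 19.2 [ 603.  -337.   184.8] [-3.139e+00  1.000e-03  6.930e-01] gap 75.1 0.0 F [ 0.1 -0.1  0.3] q [-0.56  0.64  1.08  0.    1.43  0.32]
```

View pics/bot.png

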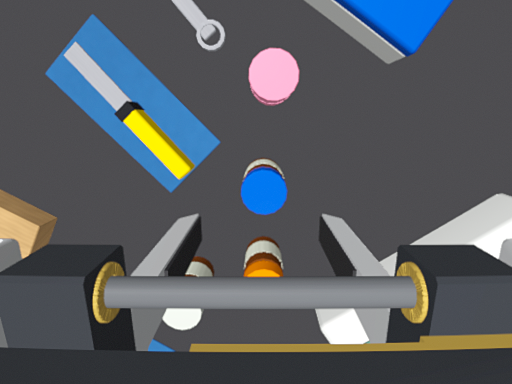

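The wrist view shows the blue cap at (264,190) centred between the fingers, pink at (273,75), and orange (262,265) on the near side; both neighbours are clear of the fingers. Descending to grip.

Call:
arm_command(plan=[[0.6,-0.0005,0.002,0.03,0],[0.6,0,0,0.04,0],[0.6,0,0,0.04,0],[0.6,0,0,0.022,0],[0.6,0,0,0,0],[-1,0,0,0,0],[-1,0,0,0,0],[-1,0,0,0,0],[-1,0,0,0,0],[-1,0,0,-0.05,0],[-1,0,0,-0.06,0],[-1,0,0,-0.06,0],[-1,0,0,0,0]], newtons=20)

```text
clock: 20.82
eef_pos: [605.5, -340.1, 230.3]
eef_rot: [3.133, -0.003, 0.693]
wrist_force: [-0.1, -0.3, -2.5]
finger_gap: 43.6
finger_force: 20.0
```

```bash
python3 go.py 503.9 171.3 230 0.105
```

```text
now dx 248.4 dy -458.4
after dx -47.5 dy -519.2
dz 0.3 roll 0.588 clk 20.82 [ 605.5 -340.1  230.3] [ 3.133e+00 -3.000e-03  6.930e-01] gap 43.6 19.99958485364914 F [-0.1 -0.3 -2.5] q [-0.56  0.62  1.01 -0.    1.51  0.31]
```

Call:
arm_command(plan=[[-1,0,0,0,0.147],[-1,0,0,0,0.147],[-1,0,0,0,0.147],[-1,0,0,0,0.147],[-1,-0.005,-0.04,0,0],[-1,-0.005,-0.055,0,0],[-1,-0.005,-0.055,0,0],[-1,-0.005,-0.055,0,0],[-1,-0.005,-0.055,0,0],[-1,-0.005,-0.055,0,0],[-1,-0.005,-0.055,0,0],[-1,-0.005,-0.055,0,0],[-1,-0.005,-0.055,0,0],[-1,0,-0.035,0,0],[-1,0,0,0,0],[-1,0,0,0,0]])

```text
clock: 22.82
eef_pos: [505.6, 167.5, 223.6]
eef_rot: [3.141, 0.001, 0.105]
wrist_force: [0.2, -0.6, -1.2]
finger_gap: 43.6
finger_force: 20.0
```

```bash
python3 go.py 503.9 171.2 78 0.105; python3 go.py 503.9 171.2 78 0.105
python3 - <<'E'
from h import *
c=eyes.camera("top"); rays,P=cloud(c); hsv=cv2.cvtColor(c["img"],cv2.COLOR_BGR2HSV); H,S,V=[hsv[...,i].astype(int) for i in range(3)]
near=(np.hypot(P[...,0]-504,P[...,1]-171)<60)
cv2.imwrite("pics/hold.png",c["img"])
c=eyes.camera("scene"); rays,P=cloud(c); hsv=cv2.cvtColor(c["img"],cv2.COLOR_BGR2HSV); H,S,V=[hsv[...,i].astype(int) for i in range(3)]
k=(H>105)&(H<125)&(S>150)&(V>60)&(np.hypot(P[...,0]-504,P[...,1]-171)<45)&(P[...,2]>150); am=(H<15)&(S>100)&(V<150)&(np.hypot(P[...,0]-504,P[...,1]-171)<45)&(P[...,2]>150)
for m in (k,am):
    if m.sum(): print(m.sum(),np.percentile(P[m],[2,50,98],axis=0).round(1).tolist())
E
```

```text
now dx -1.3 dy -3.8
after dx -1.3 dy -3.8
dz 145.6 roll -0.000 clk 22.82 [505.6 167.5 223.6] [3.141e+00 1.000e-03 1.050e-01] gap 43.6 19.999519139528275 F [ 0.2 -0.6 -1.2] q [ 0.25  0.25  1.54 -0.    1.35  1.72]
now dx -1.3 dy -3.8
after dx -1.3 dy -3.8
dz 145.6 roll -0.000 clk 22.82 [505.6 167.5 223.6] [3.141e+00 1.000e-03 1.050e-01] gap 43.6 19.999519139528275 F [ 0.2 -0.6 -1.2] q [ 0.25  0.25  1.54 -0.    1.35  1.72]
228 [[487.0, 152.0, 245.5], [511.5, 169.6, 258.6], [526.9, 189.1, 262.7]]
33 [[515.5, 152.2, 176.9], [524.0, 164.3, 225.8], [528.7, 180.4, 232.6]]
```

Call:
arm_command(plan=[[-1,-0.002,-0.003,0.03,0],[-1,0,0,0.04,0],[-1,0,0,0.035,0],[-1,0,0,0.02,0],[-1,0,0,0.012,0],[-1,0,0,0.005,0],[-1,0,0,0,0],[-1,0,0,0,0]])

```text
clock: 23.92
eef_pos: [503.8, 170.9, 83.1]
eef_rot: [-3.141, -0.001, 0.105]
wrist_force: [-0.3, 0.4, -1.1]
finger_gap: 43.7
finger_force: 20.0
```

Call:
arm_command(plan=[[-1,0,0,0.003,0],[-1,0,0,0.002,0],[-1,0,0,0,0],[-1,0,0,0,0]])

```text
clock: 24.42
eef_pos: [505.0, 171.4, 80.3]
eef_rot: [-3.141, -0.005, 0.105]
wrist_force: [-5.8, -1.8, 24.4]
finger_gap: 44.0
finger_force: 20.0
```

Call:
arm_command(plan=[[-1,0,0,-0.002,0],[-1,0,0,0,0],[0.3,0,0,0,0],[0.3,0,0,0,0],[0.3,0,0,0,0],[0.3,0,0,-0.03,0],[0.3,0,0,-0.05,0],[0.3,0,0,-0.05,0],[0.3,0,0,-0.05,0],[0.3,-0.05,0,0,0],[0.3,-0.05,0,0,0],[0.3,-0.05,0,0,0],[0.3,0,0,0,0]])

```text
clock: 26.05
eef_pos: [352.5, 155.1, 259.9]
eef_rot: [-3.141, -0.001, 0.106]
wrist_force: [-0.0, 0.9, -0.2]
finger_gap: 61.5
finger_force: 0.0
```

```bash
python3 - <<'E'
from h import *
for n in ("top","scene"):
    c=eyes.camera(n); rays,P=cloud(c); hsv=cv2.cvtColor(c["img"],cv2.COLOR_BGR2HSV); H,S,V=[hsv[...,i].astype(int) for i in range(3)]
    k=(H>105)&(H<125)&(S>150)&(V>90)&(np.hypot(P[...,0]-504,P[...,1]-171)<45)&(abs(P[...,2]-116)<8)
    if k.sum(): print(n,k.sum(),cv2.minEnclosingCircle(P[k][:,:2].astype(np.float32)),np.percentile(P[k][:,2],[5,50,95]).round(1))
    cv2.imwrite(f"pics/end_{n}.png",c["img"])
E
python3 car.py | grep -v green; python3 cov.py; python3 go.py 500 170 200 0.105
```

```text
top 224 ((502.7733154296875, 170.8736572265625), 22.053165435791016) [112.1 115.8 119.4]
scene 154 ((505.73175048828125, 171.97665405273438), 21.26979637145996) [111.8 115.6 119.6]
rim 1161 ((564.0516967773438, 180.8598175048828), (221.8846435546875, 224.9318389892578), 5.985504627227783)
rim circ -60.9847526550293 -1.1520752906799316 32.92001724243164 carousel 0.01888895535267438
hub 107 rect [-0.6 -1.2] [17.2 44.5] 0.4 mean -1.1 -1.6 z 128.1
cap 212 rect [ 28.9 -53.2] [42.5 41.1] 76.5 mean 28.7 -53.7 z 116.3
cap 214 rect [28.5 51.3] [40.9 42.3] 84.9 mean 29.1 50.7 z 115.9
cap 217 rect [-61.9  -1.8] [43.2 40. ] 83.9 mean -62.6 -2.2 z 115.8
n 710 angle [1.94 1.95 1.97] b 114.0 196.0 z 348.0
tcp a b z -211.0 -2.4 259.3 F [ 0.4  0.2 -0.4] [-0.04  0.2  -0.06]
yellow 190 [ 0.   27.53]
now dx 145.7 dy 0.5
after dx 145.7 dy 0.6
dz 59.3 roll -0.000 clk 26.25 [355.  155.3 259.3] [3.141 0.    0.105] gap 61.3 0.0 F [ 0.4  0.2 -0.4] q [ 0.32 -0.12  1.85 -0.    1.41  1.78]
```

View pics/end_scene.png

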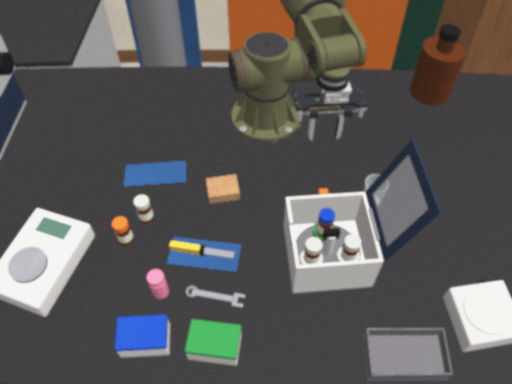

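The final view shows the blue-capped bottle standing in the pocket at (326,222), with its top at 116 mm. The cover is open at 1.95 rad (400,200), the blade is on its mat (205,252), and the orange (122,228) and white (143,207) bottles haven't moved. Handing in.

```bash
python3 -c "
from cell import ticket
print(ticket.sign_off())"
```

```text
the job is handed in; nothing more can be done
None
```

I completed every step and handed the job in at about 26 s of the 72 s allowed; the hand-in returned no verdict. In the last camera checks, the cover is open at 1.95 rad, the blade is back on its mat, and the pocket is within about 2 mm of the loading mark. The blue-capped bottle stands released on the pocket floor, and the other two loose bottles appear not to have moved.

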